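# Brace the wax jar and unscrew its cap

### The arm

A 6-joint arm with a two-finger parallel gripper is mounted at the origin on a cart in front of the work surface, level with it; the furniture and walls round the work are solid. World frame = base frame: x ahead of the robot, y to its left, z up, the work surface at z = 0. Lengths are in m, angles in rad, forces in N, time in s.
With the tool pointing down it reaches from about 0.375 to 0.975 m from the base axis. Payload 3.8 kg.
Tool frame: the origin (TCP) lies at the very end of the fingers, on their centre line; the grasp point (between the pads) lies 19 mm behind it; z points along the fingers, y is the line along which they close (so a half turn about z gives the same grasp; the last joint's range is limited). The gripper opens to 85 mm and grips with 20 to 120 N. Pads are 22 mm wide; open, the fingers measure 114 mm over their backs; the gripper's body (76 mm by 85 mm) begins 54 mm behind the grasp point. The pads swing forward as they close: fully open they stand 13 mm farther back than shut.
Start: joints at [1.134, 0.264, 1.604, -0, 1.274, -0.037], TCP at [0.263, 0.622, 0.231] pointing down, gripper open.
Joint ranges: [-2.63, 2.63], [-0.94, 2.18], [0.31, 2.57], [-1.31, 4.45], [0, 2.66], [-2.55, 2.55]. Speed limits (rad/s): [2.57, 2.57, 3.14, 3.14, 3.14, 3.14].

### API

Orientations are given as a rotation vector (axis times angle).
In Python, from workcell import bot gives the robot as it stands.
- The arm moves only by the shell command python3 -m creep 'ROWS' [FORCE]. ROWS is JSON, a list of rows, each a list of 5 numbers: the shift along the tool's x, y, z in units of 0.05 m (1.0 is 0.05 m), then the turn about the tool's z in units of 0.1 rad (1.0 is 0.1 rad), then the opening, from 0 (shut) to 1 (fully open). In form: [[tx, ty, tz, spin, hand], ...]. A call has 1 to 20 rows; each row shifts and turns the commanded pose from where the row before left it, along the tool's axes as they then stand; what a row does not reach is not made up. A row lasts 1/8 s, in which the tool goes at most 62.5 mm and 10.7 degrees, less where a joint would pass 70% of its speed; a pose out of reach is approached as far as the arm can. A call with a number of a shift or a turn outside -1 to 1 is refused whole. A call with a gripper value outside its range is refused whole. The fingers move at their own pace and stop on an object; FORCE is the grip in N (left out, the last holds). Time passes only in rows, so rows that do not move let the fingers close. It gives the time, the measured TCP pose, the force, the opening and the grip force at its end, in the units of the state.
- bot.read_state(): the state, without advancing time (a new reading comes with each control period).
- bot.read_camera(name): name is "scene" or "top" or "wrist"; returns a dict with "pixels" (400x640x3 uint8, red, green, blue), "vfov" (degrees; the focal length in pixels is half the picture's height over the tangent of half this angle, whatever the lens; pixels are square), "cx", "cy" (the principal point, pixels), "dist_coeffs" ([k1, k2, p1, p2, k3] as OpenCV has them; the pictures are not rectified), "world_to_cam" (4x4, takes a point from world to camera coordinates). Camera axes: x right, y down, z forward; pixel columns grow to the right and rows downward; lengths in m; the calibration is good to about 2 mm. A picture is of the moment at which its call begins. There is no depth.
- bot.finish_job(): hands the job in; it is judged then, once.
Trained networks look in a picture, given as the dict that the camera call returned (one of the last four; its "shot" number tells which), for a name from the list of things; names that differ only in an ending like _2 or _b are one class to them, and where a whole thing is asked for, a point or a joint stands for the part that bears it (a point fixed in the world has none). Each returns a list of dicts, best first, with "score" (0 to 1); they miss things now and then, are a little off and sometimes report something else, mostly with a low value. They report only what shows in the picture. A call takes as long as a camera call. They do not tell look-alikes from the thing itself.
- bot.look_for(target, picture): "bbox" ([left, top, right, bottom] in pixels, round what is visible of it).
- bot.regions_of(target, picture): "mask" (400x640 bool, what is visible of it) and "bbox" ([left, top, right, bottom] in pixels, round what is visible of it).
The state is a dict: "time": time; "q": joint angles; "joint_vel": joint speeds; "joint_torque": joint torques, N m; "tool_pos": TCP position; "tcp_rot": TCP orientation; "wrist_force": force on the tool from outside, world axes, zero at the start; "torque": the same for the moment, N m; "width": opening from 0.0 (shut) to 1.0 (fully open); "grip_force": force on a finger pad.
Only numpy, scipy, OpenCV 4.12 (cv2) and the standard library are available. Lean on these libraries where they do the work, as an engineer would, in place of code of your own. Each camera call takes 0.05 s, during which the arm holds its last target. There are 200 camera calls.

### The job

Brace the wax jar firmly in its V cradle by turning the cam knob clockwise until the cam is tight against the jar. Then unscrew the steel cap counter-clockwise until its threads let go, and lift it just clear of the jar. Finish while still holding the cap: level, over the jar's mouth and a few centimetres at most above it, touching nothing but the fingers, with the jar still standing clamped in the cradle; do not pull the jar up or disturb the other things on the bench.

Things in the scene. Friction and masses are not known exactly. Their poses are not given: they have to be found in the camera images.
- cradle: Plywood base 205x130x12 mm fixed to the bench, with a light wood V block (50 mm high) on stiff springs (9 N/mm along +x) at one end and an eccentric wooden cam on an upright steel spindle at the other. Origin: on the bench, under where the clamped jar stands. +x points from cam to V; the spindle axis is 68 mm from the origin along -x; y across; z up.
- cam (a joint): Cam angle in rad, 0 to 1.7, growing clockwise seen from above; starts open at 0 to 0.2. It meets the jar at 0.3 to 0.6 and has pushed it home into the V by about 0.8; at 1.3 to 1.5 it is tight (25 to 30 N) and stays so by its stiff spindle. The polished cam slides easily on the glass; turning takes 0.35 N m, tightening about 0.65 N m.
- cam_knob (a point): Middle of the bar knob on top of the cam spindle, 117 mm above the bench, 8 mm below the knob's top. Dark wood bar 44 mm long, 18 mm wide, 21 mm high, centred on the spindle. In the cradle's frame the bar lies 164 deg counter-clockwise from +x when cam is 0 and turns clockwise with the cam (along y at 1.29 rad).
- jar: Loose short amber glass jar, 72 mm in diameter, 0.35 kg, on the cradle's base plate, 2 to 4 mm short of the V. Origin: centre of its underside (12 mm above the bench), z up. Shoulder 42 mm above the origin. Until clamped it turns with the cap. Three thread lugs on its neck; the first runs from a stop at the jar's x axis 60 deg counter-clockwise, the others are 120 deg apart.
- jar_mouth (a point): Centre of the jar's mouth rim, 64 mm above the jar's origin. A sprung rubber seal disc in the mouth presses the cap up with about 20 N, which makes it tight, and stands about 9 mm above the rim when the cap is off.
- cap: Round steel cap screwed on the jar, 58 mm in diameter, 22 mm high, 60 g. Origin: centre of its open lower edge, 49 mm above the jar's origin when on; z up. Its x axis starts 14 to 26 deg counter-clockwise of the jar's; the threads let go at about 68 deg (the cap springs up), a stop comes at 106 deg: turn it 60 to 80 deg counter-clockwise from above. Needs under 0.6 N m.
- cap_top (a point): Centre of the cap's flat top, 22 mm above the cap's origin, 83 mm above the bench when on the jar.
- sanding_block: Bystander beside the cradle: sanding block 63x101x33 mm. Origin: centre of underside.
- nail_tin: Bystander beside the cradle: open tin of nails, 77 mm in diameter, 50 mm high. Origin: centre of underside.
- mortise_sample: Bystander: wooden mortise sample 45x110x45 mm. Origin: centre of underside.
Things that resemble listed ones, but are neither listed nor needed, are in the scene too. Several things have the shape of the cap; the one meant has the colours described above.

How it is judged:
By the outcome, as a careful person would: the job done as asked, in the order asked, and still so for the second after the job is handed in, while the arm keeps its last pose, push and grip.
It also fails if it takes over 54 s, if anything falls off the work surface, if the arm or the gripper's body presses on something with over 40 N, if the wrist force passes 120 N, or if a joint passes its speed limit or range.

## Working session

There is one attempt and no reset: what is moved stays moved. The work goes in short steps, Python scripts to look and compute and a shell command to move; the robot and the scene stay as the last step left them, time stands still between calls to the robot, and variables do not carry over. Pictures are saved under pics/ and viewed, at most 10 in all, crops included, and the job is handed in when it is done.

```bash
mkdir -p pics; cat > h.py <<'E'
import numpy as np, cv2
from workcell import bot
def K(p):
    f=200/np.tan(np.radians(p["vfov"])/2); return np.array([[f,0,p["cx"]],[0,f,p["cy"]],[0,0,1]])
def ray(p,uv):
    n=cv2.undistortPoints(np.array([[uv]],float),K(p),np.array(p["dist_coeffs"],float))[0,0]
    M=np.array(p["world_to_cam"]);R=M[:3,:3];o=-R.T@M[:3,3];d=R.T@np.array([n[0],n[1],1]);return o,d/np.linalg.norm(d)
def atz(p,uv,z):
    o,d=ray(p,uv);return o+d*(z-o[2])/d[2]
def proj(p,P):
    M=np.array(p["world_to_cam"]);r=cv2.projectPoints(np.array(P,float).reshape(-1,1,3),cv2.Rodrigues(M[:3,:3])[0],M[:3,3],K(p),np.array(p["dist_coeffs"],float))[0];return r[:,0]
def tri(rs):
    A=0;b=0
    for o,d in rs:
        Q=np.eye(3)-np.outer(d,d);A=A+Q;b=b+Q@o
    return np.linalg.solve(A,b)
def save(p,n): cv2.imwrite("pics/"+n,cv2.cvtColor(p["pixels"],cv2.COLOR_RGB2BGR))
E
python3 - <<'E'
from h import *
print(bot.read_state())
for c in ["scene","top"]:
    p=bot.read_camera(c);save(p,c+"0.png")
    print(c,-np.array(p["world_to_cam"])[:3,:3].T@np.array(p["world_to_cam"])[:3,3])
    for n in ["cap","jar","cam_knob","cradle","sanding_block","nail_tin","mortise_sample"]:
        print(n,[(np.round(r["bbox"]).tolist(),round(r["score"],2)) for r in bot.look_for(n,p)][:4])
E
```

```text
{'time': 0.0, 'q': array([ 1.13411289e+00,  2.64751172e-01,  1.60537436e+00, -3.51181137e-06,
        1.27368131e+00, -3.69001197e-02]), 'joint_vel': array([ 0.00035293,  0.00085234, -0.00066762,  0.00035319,  0.00179742,
       -0.00014426]), 'joint_torque': array([ 2.27431876e-03, -5.15104330e+01, -3.67313969e+01, -7.41270333e-05,
        1.29705184e-02, -2.65879333e-05]), 'tool_pos': array([0.26241884, 0.62111485, 0.22996315]), 'tcp_rot': array([-0.62370009, -3.07853023,  0.00338166]), 'wrist_force': array([0.41253601, 0.39639921, 0.50072806]), 'torque': array([-0.0339799 , -0.0287171 ,  0.05241655]), 'grip_force': 0.0, 'width': 0.9974862480291461}
scene [-0.02677799 -0.32083989  0.70198261]
cap [([349.0, 184.0, 375.0, 204.0], 0.82), ([385.0, 214.0, 408.0, 237.0], 0.53)]
jar [([379.0, 223.0, 409.0, 252.0], 0.6)]
cam_knob [([375.0, 219.0, 402.0, 263.0], 0.68), ([381.0, 224.0, 410.0, 252.0], 0.36)]
cradle [([355.0, 212.0, 420.0, 293.0], 0.78)]
sanding_block [([296.0, 215.0, 339.0, 240.0], 0.78), ([357.0, 213.0, 419.0, 289.0], 0.52)]
nail_tin [([445.0, 242.0, 483.0, 279.0], 0.9)]
mortise_sample [([189.0, 177.0, 230.0, 213.0], 0.84)]
top [0.34098989 0.08611516 1.01275049]
cap [([390.0, 184.0, 420.0, 207.0], 0.87), ([333.0, 146.0, 353.0, 166.0], 0.73)]
jar [([386.0, 187.0, 420.0, 213.0], 0.76)]
cam_knob [([395.0, 207.0, 422.0, 238.0], 0.64), ([452.0, 178.0, 488.0, 213.0], 0.39)]
cradle [([369.0, 170.0, 440.0, 256.0], 0.67)]
sanding_block [([306.0, 201.0, 347.0, 242.0], 0.75)]
nail_tin [([451.0, 180.0, 490.0, 211.0], 0.89), ([396.0, 183.0, 414.0, 208.0], 0.67), ([372.0, 170.0, 440.0, 258.0], 0.54)]
mortise_sample [([177.0, 212.0, 210.0, 260.0], 0.78)]
```

```bash
python3 - <<'E'
import cv2,numpy as np
a=cv2.imread("pics/scene0.png")[170:300,280:490];b=cv2.imread("pics/top0.png")[130:270,290:500]
a=cv2.resize(a,(800,int(130*800/210)),interpolation=3)[:290*2];b=cv2.resize(b,(800,533),interpolation=3)
cv2.imwrite("pics/s1.png",a);cv2.imwrite("pics/t1.png",b)
from h import *
p=bot.read_camera("top")
for n,uv,z in [("cap",(404.5,195.5),.083),("knob",(408,223),.12)]: print(n,atz(p,uv,z))
E
```

```text
cap [ 0.58061142 -0.07842208  0.083     ]
knob [ 0.50817388 -0.08589195  0.12      ]
```

View pics/t1.png

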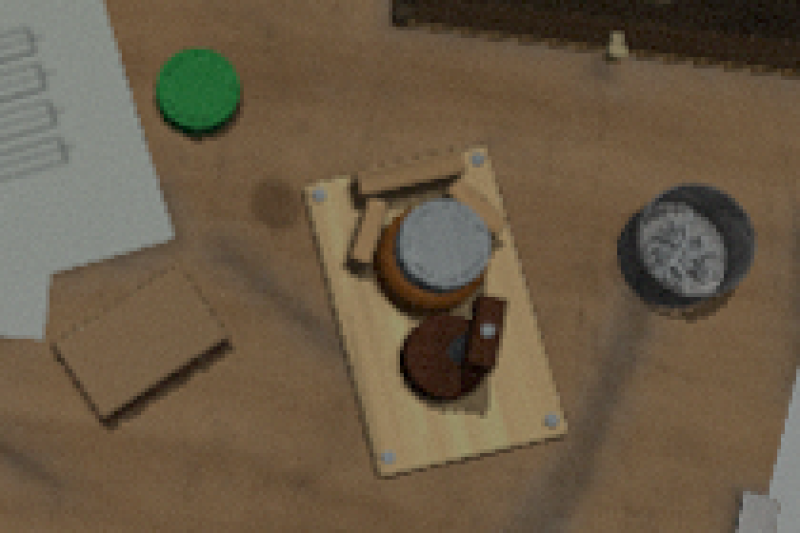

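View pics/s1.png

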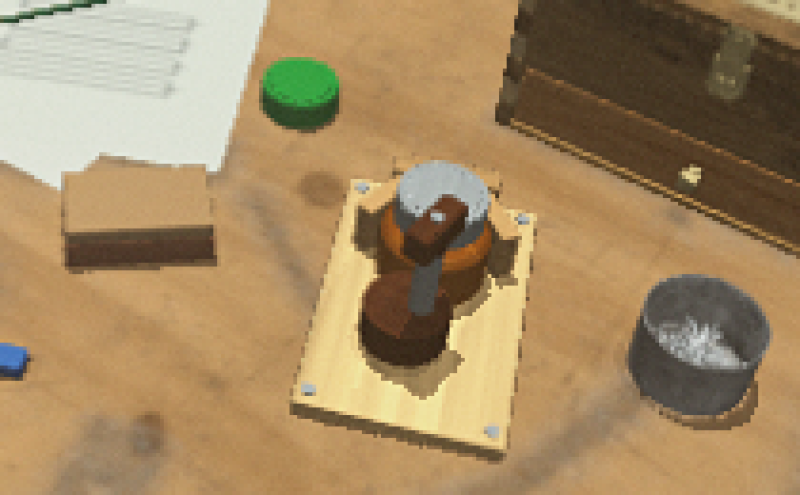

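The top view shows the steel cap at about crop (445,243), the knob at (487,332) with its bar nearly along the cradle, and the base plate corners. The green cap is only a look-alike. The scene view agrees: knob at (438,217), cap at (444,193).

```bash
cat > m.py <<'E'
from h import *
p=bot.read_camera("top");s=bot.read_camera("scene")
k=800/210
T=lambda x,y:(290+x/k-.5,130+y/k-.5)
S=lambda x,y:(280+x/k-.5,170+y/k-.5)
for n,a,b in [("knobtop",T(487,329),S(438,215)),("captop",T(446,242),S(444,193))]:
    P=tri([ray(p,a),ray(s,b)]);print(n,P,proj(p,P)-a,proj(s,P)-b)
c=np.array([atz(p,T(*x),.012)[:2] for x in [(303,187),(487,148),(567,435),(380,477)]])
c2=np.array([atz(s,S(*x),.012)[:2] for x in [(353,180),(536,212),(505,450),(292,404)]])
for q in (c,c2):
    print(q.round(3).tolist(),[round(float(np.linalg.norm(q[i]-q[(i+1)%4])),3) for i in range(4)])
    d=(q[0]+q[1]-q[2]-q[3]);print("center",q.mean(0),"x dir deg",np.degrees(np.arctan2(d[1],d[0])))
a,b=atz(p,T(492,297),.125),atz(p,T(480,368),.125);print("bar",np.degrees(np.arctan2(*(a-b)[1::-1])),np.linalg.norm(a-b),(a+b)/2)
st=bot.read_state();R=cv2.Rodrigues(st["tcp_rot"])[0];print(R.round(3))
E
python3 m.py
```

```text
knobtop [ 0.52722564 -0.10525246  0.12417914] [[ 0.34039883 -0.20387942]] [[-0.39835884  0.08423892]]
captop [ 0.58797545 -0.08332064  0.08174596] [[ 0.1415889  -0.08670884]] [[-0.16169092  0.03514872]]
[[0.631, 0.005], [0.676, -0.117], [0.486, -0.187], [0.442, -0.068]] [0.13, 0.203, 0.128, 0.203]
center [ 0.5589352  -0.09181011] x dir deg 20.586944625916114
[[0.63, 0.001], [0.68, -0.117], [0.487, -0.191], [0.44, -0.072]] [0.128, 0.206, 0.128, 0.204]
center [ 0.55911501 -0.09471818] x dir deg 20.961422797881415
bar -4.226120155545716 0.043910704256420484 [ 0.52439075 -0.10395977  0.125     ]
[[-0.921  0.389  0.   ]
 [ 0.389  0.921  0.   ]
 [-0.     0.    -1.   ]]
```

```bash
python3 -m creep '[[-0.65,-0.7,0,0,1],[-0.65,-0.7,0,0,1],[-0.65,-0.7,0,0,1],[-0.65,-0.7,0,0,1],[-0.65,-0.7,0,0,1],[-0.65,-0.7,0,0,1],[-0.65,-0.7,0,0,1],[-0.65,-0.7,0,0,1],[-0.65,-0.7,0,0,1],[-0.65,-0.7,0,0,1],[-0.65,-0.7,0,0,1],[-0.65,-0.7,0,0,1],[-0.65,-0.7,0,0,1],[-0.65,-0.7,0,0,1],[-0.65,-0.7,0,0,1],[-0.65,-0.7,0,0,1],[0,0,0,-0.8,1],[0,0,0,-0.8,1],[0,0,0,-0.8,1],[0,0,0,-0.8,1]]'
python3 - <<'E'
from h import *
s=bot.read_state();print(s["q"],s["tool_pos"],cv2.Rodrigues(s["tcp_rot"])[0].round(3))
p=bot.read_camera("wrist");cv2.imwrite("pics/w1.png",p["pixels"][:,:,::-1])
print(-np.array(p["world_to_cam"])[:3,:3].T@np.array(p["world_to_cam"])[:3,3])
print(proj(p,[[.5255,-.1045,.125],[.588,-.083,.083]]))
for n in ["cap","cam_knob","jar"]:print(n,[(np.round(r["bbox"]).tolist(),round(r["score"],2)) for r in bot.look_for(n,p)][:3])
E
```

```text
time: 3.45
tool_pos: [0.5238, -0.0966, 0.2314]
tcp_rot: [0.122, 3.139, -0.0]
wrist_force: [0.2, 0.7, -0.0]
width: 0.999
grip_force: 0.0
[-2.29175697e-01 -6.38947797e-03  1.90697570e+00 -8.99664616e-06
  1.24082845e+00 -1.72256447e+00] [ 0.52377047 -0.09661658  0.23140438] [[-0.997  0.077  0.   ]
 [ 0.077  0.997 -0.   ]
 [-0.    -0.    -1.   ]]
[ 0.45597043 -0.09225369  0.37412751]
[[310.03095927 198.81433475]
 [338.57692642 247.18980008]]
cap [([458.0, 263.0, 493.0, 293.0], 0.7), ([304.0, 209.0, 365.0, 275.0], 0.57), ([287.0, 142.0, 342.0, 225.0], 0.26)]
cam_knob [([289.0, 148.0, 343.0, 225.0], 0.78), ([304.0, 211.0, 366.0, 277.0], 0.69)]
jar [([301.0, 190.0, 368.0, 248.0], 0.72), ([153.0, 226.0, 229.0, 284.0], 0.48)]
```

View pics/w1.png

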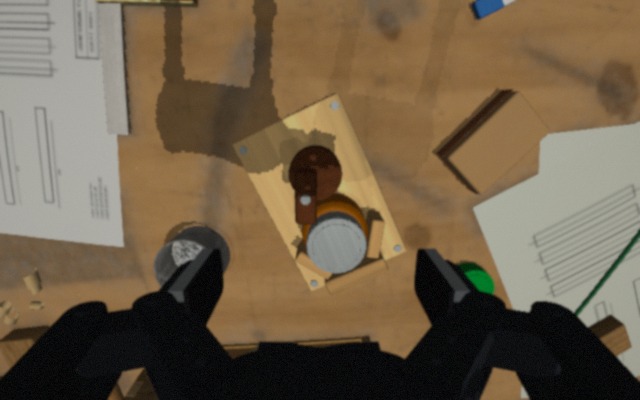

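The wrist view shows the knob's steel dot at (306,200), its bar from about (307,170) to (306,222), and the cap centre at (336,245). Next I triangulate with all three views.

```bash
cat >> m.py <<'E'
print("----")
w=bot.read_camera("wrist")
for n,a,b,c_ in [("knobtop",T(487,329),S(438,215),(306,199.5)),("captop",T(446,242),S(444,193),(335.5,245))]:
    for V in ([(p,a),(s,b),(w,c_)],[(p,a),(w,c_)],[(s,b),(w,c_)]):
        P=tri([ray(*v) for v in V]);print(n,P.round(4),[(proj(v[0],P)[0]-v[1]).round(1).tolist() for v in V])
g=w["pixels"][160:235,270:375][:,:,::-1];cv2.imwrite("pics/w1c.png",cv2.resize(g,None,fx=7,fy=7,interpolation=3))
E
python3 m.py | sed -n '/----/,$p'
```

```text
----
knobtop [ 0.5264 -0.1061  0.1249] [[0.8, 0.1], [-0.2, 0.2], [2.0, 0.6]]
knobtop [ 0.5309 -0.1087  0.1056] [[0.1, -0.1], [0.1, -0.4]]
knobtop [ 0.5249 -0.1073  0.1275] [[0.1, -0.0], [0.2, -0.2]]
captop [ 0.5871 -0.0842  0.082 ] [[0.5, 0.3], [0.0, 0.3], [1.8, 1.0]]
captop [ 0.5912 -0.0854  0.0696] [[0.1, -0.1], [0.2, -0.3]]
captop [ 0.5836 -0.0857  0.0867] [[0.1, -0.0], [0.3, -0.2]]
```

View pics/w1c.png

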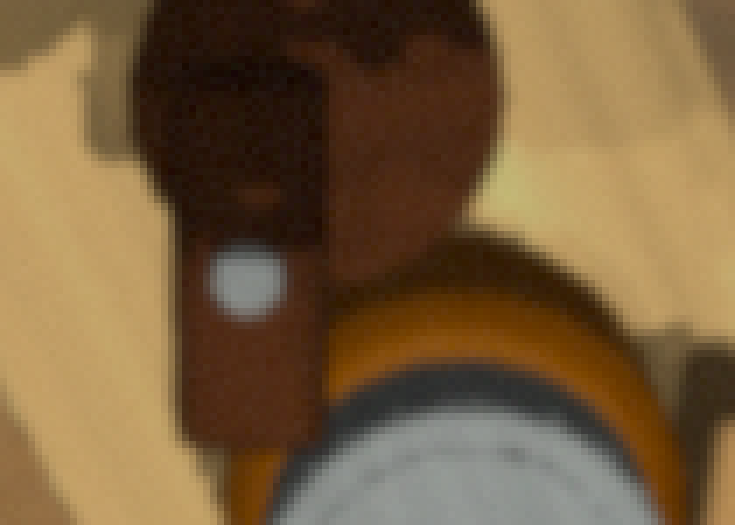

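```bash
python3 -m creep '[[-0.06,-0.21,0,0,1],[0,0,0.6,0,1],[0,0,0.6,0,1],[0,0,0.6,0,1],[0,0,0.5,0,1],[0,0,0.3,0,0.6],[0,0,0,0,0.4],[0,0,0,0,0.2],[0,0,0,0,0],[0,0,0,0,0],[0,0,0,0,0]]' 30
python3 - <<'E'
from h import *
p=bot.read_camera("wrist");cv2.imwrite("pics/w2.png",p["pixels"][:,:,::-1])
s=bot.read_state();print(s["torque"],s["wrist_force"],s["width"])
E
```

```text
time: 5.18
tool_pos: [0.5271, -0.1075, 0.1028]
tcp_rot: [0.125, 3.136, -0.001]
wrist_force: [-0.6, -0.6, 5.3]
width: 0.202
grip_force: 33.6
[-0.07093221  0.06319204 -0.07011743] [-0.57600722 -0.25337631  6.12673443] 0.1993841915486562
```

View pics/w2.png

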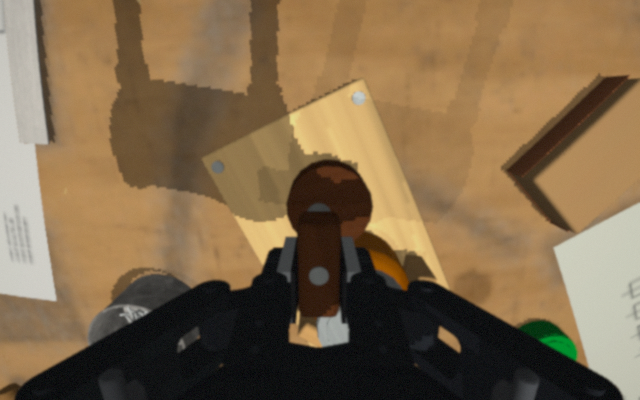

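The fingers hold the knob bar, with the spindle dot at (319,276) centred between the pads. Now I turn it clockwise.

```bash
python3 -m creep '[[0,0,0,0,0],[0,0,0,0,0],[0,0,0,0.6,0],[0,0,0,0.8,0],[0,0,0,0.8,0],[0,0,0,0.8,0],[0,0,0,0.8,0],[0,0,0,0.8,0],[0,0,0,0.6,0],[0,0,0,0.4,0],[0,0,0,0,0]]' 90
python3 -c "
from h import *
s=bot.read_state();R=cv2.Rodrigues(s['tcp_rot'])[0];print(s['torque'],s['wrist_force'],s['width'],s['q'],np.degrees(np.arctan2(R[1,0],R[0,0])))"
```

```text
time: 6.6
tool_pos: [0.5268, -0.1082, 0.103]
tcp_rot: [0.986, 2.98, -0.002]
wrist_force: [-2.1, -2.3, 7.3]
width: 0.19
grip_force: 88.6
[-0.38202518  0.32197663  0.19115989] [-2.1207315  -2.28909774  7.31380768] 0.19006774487184452 [-0.24780713  0.12161745  2.02465494 -0.00203898  0.99285022 -1.1787741 ] 143.40423285013532
```

```bash
python3 -m creep '[[0,0,0,0.6,0],[0,0,0,0.7,0],[0,0,0,0.7,0],[0,0,0,0.7,0],[0,0,0,0.7,0],[0,0,0,0.7,0],[0,0,0,0.7,0],[0,0,0,0.7,0],[0,0,0,0.7,0],[0,0,0,0.7,0],[0,0,0,0.3,0],[0,0,0,0,0],[0,0,0,0,0]]' 110
python3 -c "
from h import *
s=bot.read_state();R=cv2.Rodrigues(s['tcp_rot'])[0];print(s['torque'],s['wrist_force'],s['width'],s['q'],np.degrees(np.arctan2(R[1,0],R[0,0])))"
```

```text
time: 8.22
tool_pos: [0.5258, -0.1088, 0.103]
tcp_rot: [1.971, 2.444, -0.004]
wrist_force: [-6.0, -4.1, 9.9]
width: 0.183
grip_force: 110.1
[-0.70150144  0.83147891  0.5210796 ] [-5.95018039 -4.14473584  9.89824864] 0.18321121192517553 [-0.24829245  0.12127403  2.02499947 -0.00382904  0.99465981 -0.45960269] 102.22672004328206
```

```bash
python3 -m creep '[[0,0,0,0,0.5],[0,0,0,0,0.5],[0,0,0,0,0.5],[0,0,-0.5,0,0.6],[0,0,-0.8,0,1],[0,0,-0.8,0,1],[0,0,-0.4,0,1]]'
python3 - <<'E'
from h import *
p=bot.read_camera("wrist");t=bot.read_camera("top");s=bot.read_camera("scene")
k=[cv2.resize(x["pixels"][a:b,c:d][:,:,::-1],(400,300),interpolation=3) for x,a,b,c,d in [(p,0,400,53,587),(t,170,260,350,470),(s,195,300,330,470)]]
k.append(cv2.resize(p["pixels"][100:250,220:420][:,:,::-1],(400,300),interpolation=3))
cv2.imwrite("pics/m3.png",np.vstack([np.hstack(k[:2]),np.hstack(k[2:])]))
q=bot.read_state();print(q["tool_pos"],q["torque"],q["wrist_force"],proj(p,[[.526,-.1075,.125],[.589,-.083,.083]]))
np.save("w3.npy",{k:v for k,v in p.items()},allow_pickle=True)
E
```

```text
time: 9.1
tool_pos: [0.5271, -0.1073, 0.229]
tcp_rot: [1.973, 2.441, 0.003]
wrist_force: [-0.2, 0.1, -0.3]
width: 0.998
grip_force: 0.0
[ 0.52678667 -0.10723381  0.2273389 ] [ 0.06327342 -0.01116695  0.02932702] [-1.04257407 -0.14246615 -0.06513546] [[316.85027452 195.19661578]
 [390.72279911 171.52570936]]
```

View pics/m3.png

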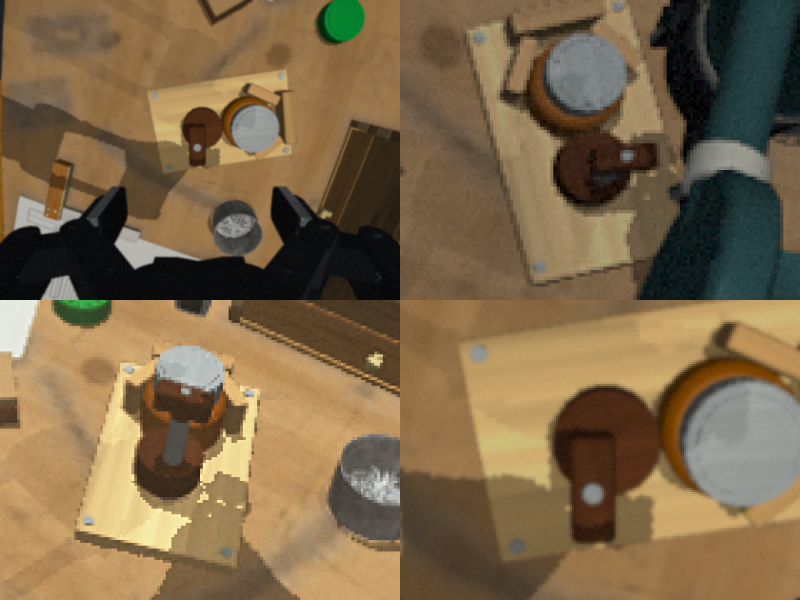

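The knob bar now lies nearly across the cradle (dot at wrist pixel (316,197)), so the cam is at about 1.44 rad. The jar is home in the V, with the cap centre at wrist pixel (391,171), which is about (0.5895, -0.083). Next I go over the cap and turn the fingers to an unscrewing start angle.

```bash
python3 -m creep '[[0.1,0.66,0,0,1],[0.11,0.67,0,0,1],[0,0,0,1,1],[0,0,0,1,1],[0,0,0,1,1],[0,0,0,1,1],[0,0,0,1,1],[0,0,0,1,1],[0,0,0,1,1],[0,0,0,1,1],[0,0,0,1,1],[0,0,0,1,1],[0,0,0,1,1],[0,0,0,1,1],[0,0,0,1,1],[0,0,0,1,1],[0,0,0,1,1],[0,0,0,1,1],[0,0,0,1,1],[0,0,0,1,1]]'
python3 -m creep '[[0,0,0,1,1],[0,0,0,1,1],[0,0,0,0,1]]'
python3 - <<'E'
from h import *
p=bot.read_camera("wrist");q=bot.read_state();R=cv2.Rodrigues(q["tcp_rot"])[0]
print(R.round(3),q["tool_pos"],q["q"][5],"need tool shift",R.T@(np.array([.5895,-.083,.060])-q["tool_pos"]))
pr=proj(p,[[.5895,-.083,.083]]);print(pr)
g=p["pixels"].copy()
th=np.linspace(0,6.28,60);C=np.c_[.5895+.029*np.cos(th),-.083+.029*np.sin(th),0*th+.083]
cv2.polylines(g,[proj(p,C).round().astype(int).reshape(-1,1,2)],True,(255,0,0),1)
cv2.imwrite("pics/w4.png",cv2.resize(g[100:400,120:520][:,:,::-1],(800,600),interpolation=3))
E
```

```text
time: 11.75
tool_pos: [0.5875, -0.0827, 0.2236]
tcp_rot: [-3.141, 0.034, 0.006]
wrist_force: [-0.5, -1.3, -0.5]
width: 1.0
grip_force: 0.0
time: 12.12
tool_pos: [0.5876, -0.0827, 0.224]
tcp_rot: [-3.123, 0.34, 0.006]
wrist_force: [-0.0, -0.1, -0.3]
width: 0.999
grip_force: 0.0
[[ 0.977 -0.215 -0.003]
 [-0.215 -0.977  0.001]
 [-0.003  0.    -1.   ]] [ 0.58781247 -0.08276769  0.22433353] 1.6052507396357787 need tool shift [ 2.19329255e-03 -1.47781055e-04  1.64327653e-01]
[[316.92217425 183.24304145]]
```

View pics/w4.png

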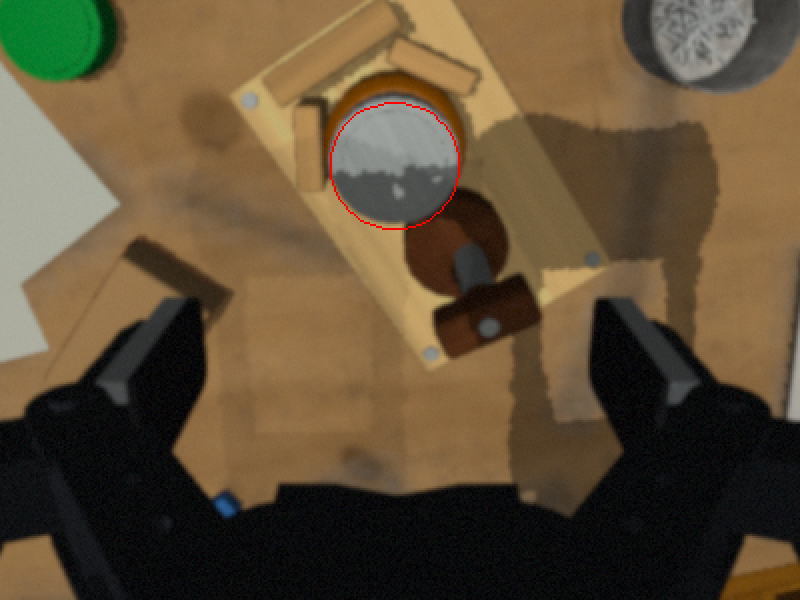

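```bash
python3 -m creep '[[0.06,0,0.6,0,1],[0,0,0.6,0,1],[0,0,0.6,0,1],[0,0,0.6,0,1],[0,0,0.5,0,1],[0,0,0.3,0,1],[0,0,0.06,0,1],[0,0,0,0,1]]'
python3 -m creep '[[0,0,0,0,0.75],[0,0,0,0,0.65],[0,0,0,0,0.5],[0,0,0,0,0.5],[0,0,0,0,0.5]]' 40
```

```text
time: 13.18
tool_pos: [0.5922, -0.0837, 0.0638]
tcp_rot: [3.123, -0.342, 0.001]
wrist_force: [-0.3, -0.5, -0.3]
width: 0.996
grip_force: 0.0
time: 13.8
tool_pos: [0.593, -0.0826, 0.0652]
tcp_rot: [-3.121, 0.343, -0.004]
wrist_force: [-1.2, 3.2, 5.1]
width: 0.667
grip_force: 41.8
```

```bash
python3 -m creep '[[0,0,0,0,0.8],[0,0,0,0,0.8],[-0.02,0,0.06,0,0.8],[0,0,0,0,0.5],[0,0,0,0,0.5],[0,0,0,0,0.5],[0,0,0,0,0.5],[0,0,0,0,0.5]]' 90
python3 - <<'E'
from h import *
p=bot.read_camera("wrist");q=bot.read_state();print(q["tool_pos"],q["torque"],q["wrist_force"],q["width"],q["grip_force"])
cv2.imwrite("pics/w5.png",p["pixels"][:,:,::-1])
E
```

```text
time: 14.8
tool_pos: [0.5904, -0.0823, 0.0607]
tcp_rot: [-3.121, 0.343, 0.001]
wrist_force: [-1.9, 4.1, 4.7]
width: 0.653
grip_force: 94.3
[ 0.59043244 -0.08235496  0.06069111] [ 0.9910006   0.24019493 -0.03831101] [-1.88122695  3.85855323  5.72382595] 0.6537173499799738 94.26147956092817
```

View pics/w5.png

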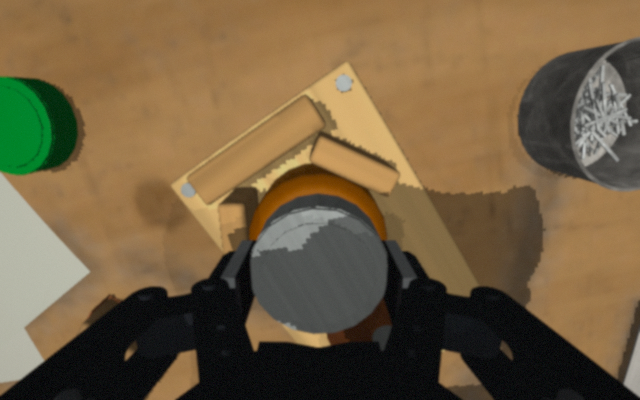

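The cap is held between both pads, centred at about (319,270), and the jar sits in the V behind it. Now I unscrew counter-clockwise.

```bash
python3 -m creep '[[0,0,0,-0.4,0.5],[0,0,0,-0.6,0.5],[0,0,0,-0.7,0.5],[0,0,0,-0.7,0.5],[0,0,0,-0.7,0.5],[0,0,0,-0.7,0.5],[0,0,0,-0.7,0.5],[0,0,0,-0.5,0.5],[0,0,0,0,0.5]]' 100
python3 - <<'E'
from h import *
q=bot.read_state();R=cv2.Rodrigues(q["tcp_rot"])[0];print(q["tool_pos"],q["torque"],q["wrist_force"],q["width"],q["grip_force"],np.degrees(np.arctan2(R[1,0],R[0,0])))
E
```

```text
time: 15.98
tool_pos: [0.5917, -0.083, 0.0622]
tcp_rot: [-3.11, -0.441, -0.003]
wrist_force: [-2.7, 2.1, 9.6]
width: 0.648
grip_force: 104.7
[ 0.59167754 -0.08303677  0.06217075] [ 0.58868324  0.46582886 -0.02935322] [-2.73838036  2.09710327  9.61090412] 0.6483672012600583 104.6643257627511 16.13641417113909
```

```bash
python3 -m creep '[[0,0,0,-0.5,0.5],[0,0,0,-0.7,0.5],[0,0,0,-0.7,0.5]]'; python3 -c "
from workcell import bot
q=bot.read_state();print(q['torque'],q['wrist_force'])"
python3 -m creep '[[0,0,0,-0.7,0.5],[0,0,0,-0.7,0.5],[0,0,0,-0.7,0.5]]'; python3 -c "
from workcell import bot
q=bot.read_state();print(q['torque'],q['wrist_force'])"
python3 -m creep '[[0,0,0,-0.7,0.5],[0,0,0,-0.7,0.5],[0,0,0,-0.4,0.5],[0,0,0,0,0.5]]'
python3 - <<'E'
from h import *
p=bot.read_camera("wrist");s=bot.read_camera("scene");t=bot.read_camera("top")
q=bot.read_state();R=cv2.Rodrigues(q["tcp_rot"])[0];print(q["tool_pos"],q["torque"],q["wrist_force"],q["width"],q["grip_force"],np.degrees(np.arctan2(R[1,0],R[0,0])))
k=[cv2.resize(x["pixels"][a:b,c:d][:,:,::-1],(400,300),interpolation=3) for x,a,b,c,d in [(p,0,400,53,587),(t,170,260,350,470),(s,195,300,330,470),(p,190,340,220,420)]]
cv2.imwrite("pics/m6.png",np.vstack([np.hstack(k[:2]),np.hstack(k[2:])]))
E
```

```text
time: 16.35
tool_pos: [0.5917, -0.083, 0.0628]
tcp_rot: [-3.054, -0.736, -0.003]
wrist_force: [-2.9, 3.7, 13.4]
width: 0.645
grip_force: 105.0
[ 0.77812133  0.71517244 -0.15871598] [-2.91424591  3.71080063 13.38309021]
time: 16.73
tool_pos: [0.5919, -0.0831, 0.0628]
tcp_rot: [2.96, 1.053, 0.004]
wrist_force: [-3.2, 3.0, 12.5]
width: 0.649
grip_force: 105.0
[ 0.5841245   0.72472915 -0.13251028] [-3.17475283  2.9972473  12.53384534]
time: 17.23
tool_pos: [0.5919, -0.0832, 0.0629]
tcp_rot: [2.854, 1.312, 0.004]
wrist_force: [-3.0, 2.8, 13.0]
width: 0.65
grip_force: 105.0
[ 0.59195024 -0.08321688  0.06289571] [ 0.52209094  0.69323543 -0.04180659] [-4.01823345  2.18024384 13.88462106] 0.6492612716149431 105.02170190778997 49.358222352844294
```

View pics/m6.png

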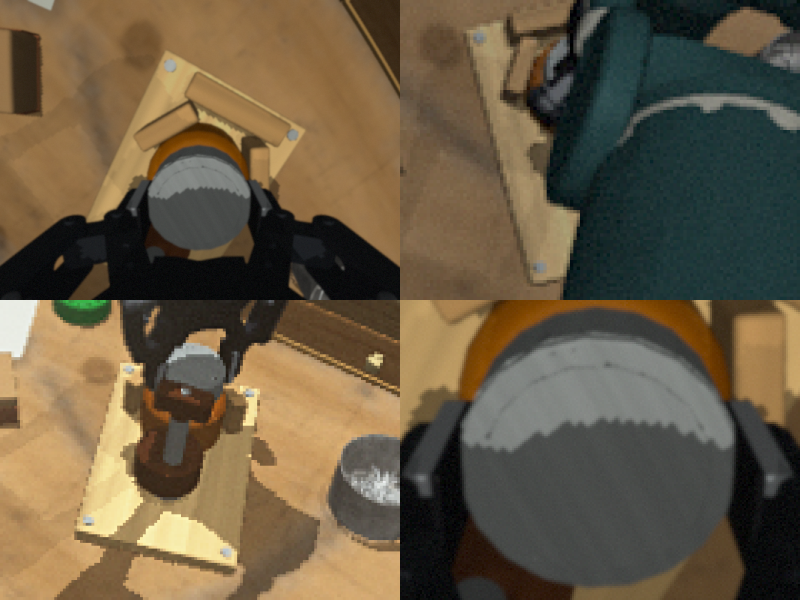

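```bash
python3 -m creep '[[0,0,0,-0.5,0.5],[0,0,0,-0.5,0.5],[0,0,0,0,0.5],[0,0,-0.04,0,0.5],[0,0,-0.04,0,0.5],[0,0,0,0,0.5]]';python3 -c "
from workcell import bot
q=bot.read_state();print(q['torque'],q['wrist_force'],q['tool_pos'])"
```

```text
time: 18.12
tool_pos: [0.5912, -0.0834, 0.0641]
tcp_rot: [2.785, 1.452, 0.001]
wrist_force: [3.1, 0.8, -0.4]
width: 0.651
grip_force: 107.1
[ 0.27396648 -0.37146713 -0.68873009] [ 3.07275793  0.81382126 -0.37943109] [ 0.59117608 -0.08338837  0.06414896]
```

```bash
python3 -m creep '[[0,0,0,0.4,0.5],[0,0,0,0.4,0.5],[0,0,0,0,0.5]]';python3 -c "
from workcell import bot
q=bot.read_state();print(q['torque'],q['wrist_force'],q['tool_pos'])"; python3 -m creep '[[0,0,-0.04,0,0.5],[0,0,-0.04,0,0.5],[0,0,0,0,0.5]]';python3 -c "
from workcell import bot
q=bot.read_state();print(q['torque'],q['wrist_force'],q['tool_pos'])"
```

```text
time: 18.5
tool_pos: [0.591, -0.0838, 0.0652]
tcp_rot: [2.839, 1.343, -0.0]
wrist_force: [-0.9, 0.0, 5.0]
width: 0.646
grip_force: 107.7
[0.10986311 0.12952643 0.04088223] [-0.90094865  0.0363632   5.03217948] [ 0.59100849 -0.08378733  0.06516717]
time: 18.88
tool_pos: [0.5903, -0.0834, 0.068]
tcp_rot: [-2.841, -1.341, 0.001]
wrist_force: [-0.1, 0.3, -0.9]
width: 0.65
grip_force: 107.1
[0.03382074 0.04319816 0.03683154] [-0.05175798  0.26662098 -0.94405914] [ 0.59027525 -0.08343048  0.06796351]
```

```bash
python3 -m creep '[[0,0,-0.06,0,0.5],[0,0,-0.08,0,0.5],[0,0,-0.1,0,0.5],[0,0,-0.1,0,0.5],[0,0,-0.1,0,0.5],[0,0,-0.06,0,0.5],[0,0,0,0,0.5],[0,0,0,0,0.5]]'
python3 - <<'E'
from h import *
p=bot.read_camera("wrist");s=bot.read_camera("scene");t=bot.read_camera("top")
q=bot.read_state();R=cv2.Rodrigues(q["tcp_rot"])[0];print(q["tool_pos"],q["torque"],q["wrist_force"],q["width"],q["grip_force"],R[:,2],q["joint_vel"].round(3))
k=[cv2.resize(x["pixels"][a:b,c:d][:,:,::-1],(400,300),interpolation=3) for x,a,b,c,d in [(p,0,400,53,587),(t,100,280,280,520),(s,195,300,330,470),(s,190,250,350,430)]]
cv2.imwrite("pics/m7.png",np.vstack([np.hstack(k[:2]),np.hstack(k[2:])]))
E
```

```text
time: 19.88
tool_pos: [0.5905, -0.0834, 0.0931]
tcp_rot: [-2.841, -1.341, 0.0]
wrist_force: [-0.5, 0.2, 0.0]
width: 0.651
grip_force: 107.1
[ 0.59045694 -0.08336481  0.09298833] [ 0.02701788  0.00531288 -0.02224192] [-0.62530663 -0.16602943 -0.19628996] 0.6515911058957617 107.09908070231904 [-5.60177835e-04  9.47773882e-05 -9.99999839e-01] [-0.001  0.001 -0.002 -0.002  0.    -0.001]
```

View pics/m7.png

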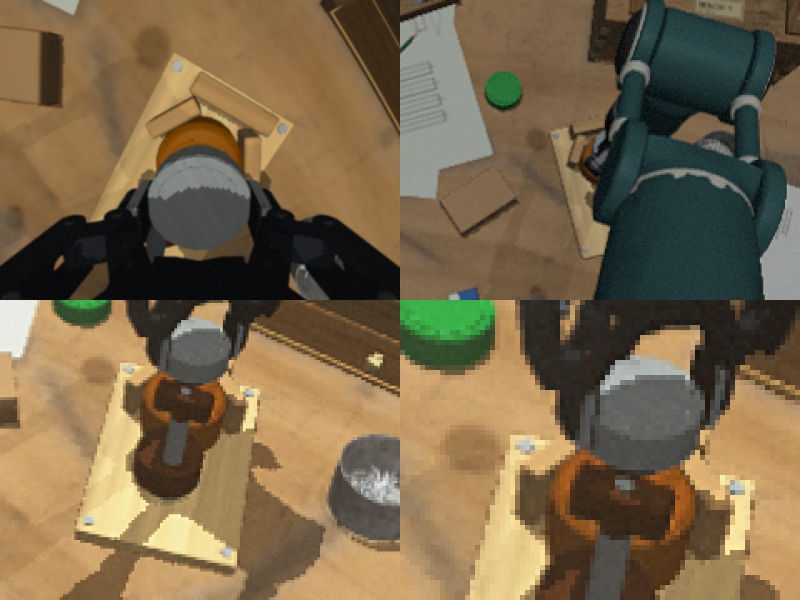

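The cap is lifted clear (scene crop (650,415)) and the jar is still in the V. I've used all my pictures, so I check the cap's level numerically by fitting its mask against a projected cylinder.

```bash
python3 - <<'E'
from h import *
from scipy.optimize import minimize
th=np.linspace(0,2*np.pi,60)
C=np.r_[np.c_[.029*np.cos(th),.029*np.sin(th),0*th],np.c_[.029*np.cos(th),.029*np.sin(th),0*th+.022]]
w=bot.read_camera("wrist");s=bot.read_camera("scene")
for n,p in(("wrist",w),("scene",s)):
    r=bot.regions_of("cap",p);pc=proj(p,[[.5905,-.0834,.103]])[0]
    r=[x for x in r if x["bbox"][0]-8<pc[0]<x["bbox"][2]+8 and x["bbox"][1]-8<pc[1]<x["bbox"][3]+8]
    if not r: print(n,"none");continue
    m=r[0]["mask"].astype(np.uint8);print(n,r[0]["score"],r[0]["bbox"])
    def sil(v):
        P=C@cv2.Rodrigues(np.array([v[3],v[4],0.]))[0].T+np.array(v[:3])
        h=cv2.convexHull((proj(p,P)*16).astype(np.int32).reshape(-1,1,2));g=np.zeros((400,640),np.uint8)
        cv2.fillPoly(g,[h],1,shift=4);return g
    f=lambda v:-(sil(v)&m).sum()/(sil(v)|m).sum()
    x0=np.array([.5905,-.0834,.092,0,0]);dx=np.eye(5)*[.003,.003,.003,.1,.1]
    o=minimize(f,x0,method="Nelder-Mead",options=dict(initial_simplex=np.vstack([x0,x0+dx]),maxiter=400))
    print(f(x0),o.x.round(4),o.fun)
    for a in(-.2,-.1,.1,.2):
      for i in(3,4):
        x=x0.copy();x[:3]=o.x[:3];x[i]=a
        print(i,a,round(minimize(lambda t:f(np.r_[t,x[3:]]),x[:3],method="Nelder-Mead",options=dict(initial_simplex=np.vstack([x[:3],x[:3]+np.eye(3)*.003]),maxiter=120)).fun,3),end=" ")
    print()
E
```

```text
wrist 0.91 [244.8, 192.6, 387.6, 335.8]
1188961912581987.5 [ 0.5577 -0.043   0.1098 -0.7156 -0.0798] 0.0
3 -0.2 0.0 4 -0.2 0.0 3 -0.1 0.0 4 -0.1 0.0 3 0.1 0.0 4 0.1 0.0 3 0.2 0.0 4 0.2 0.0 
scene 0.77 [389.4, 202.0, 411.7, 222.9]
3.46092759356652e+16 [ 0.5768 -0.0398  0.0642  0.5235 -1.5307] 0.0
3 -0.2 0.0 4 -0.2 0.0 3 -0.1 0.0 4 -0.1 0.0 3 0.1 0.0 4 0.1 0.0 3 0.2 0.0 4 0.2 0.0 <stdin>:15: RuntimeWarning: overflow encountered in scalar negative
```

Unsigned overflow in the score; fix the sign.

```bash
python3 - <<'E'
from h import *
from scipy.optimize import minimize
th=np.linspace(0,2*np.pi,60)
C=np.r_[np.c_[.029*np.cos(th),.029*np.sin(th),0*th],np.c_[.029*np.cos(th),.029*np.sin(th),0*th+.022]]
def mask(p,n):
    r=bot.regions_of("cap",p);pc=proj(p,[[.5905,-.0834,.103]])[0]
    r=[x for x in r if x["bbox"][0]-8<pc[0]<x["bbox"][2]+8 and x["bbox"][1]-8<pc[1]<x["bbox"][3]+8]
    return r[0]["mask"] if r else None
V=[(p,mask(p,n)) for n in("wrist","scene") for p in[bot.read_camera(n)]]
def iou(v,p,m):
    P=C@cv2.Rodrigues(np.array([v[3],v[4],0.]))[0].T+np.array(v[:3])
    h=cv2.convexHull((proj(p,P)*16).astype(np.int32).reshape(-1,1,2));g=np.zeros((400,640),np.uint8)
    cv2.fillPoly(g,[h],1,shift=4);g=g>0;return float((g&m).sum())/float((g|m).sum())
for p,m in V:
    f=lambda v:-iou(v,p,m)
    def fit(a,b): 
        x=np.array([.5905,-.0834,.092]);o=minimize(lambda t:f(np.r_[t,a,b]),x,method="Nelder-Mead",options=dict(initial_simplex=np.vstack([x,x+np.eye(3)*.004]),maxiter=120));return o
    for a in(-.3,-.15,0,.15,.3): print(a,[round(-fit(a,b).fun,3) for b in(-.3,-.15,0,.15,.3)])
    print(fit(0,0).x.round(4))
E
```

```text
-0.3 [np.float64(0.943), np.float64(0.952), np.float64(0.966), np.float64(0.973), np.float64(0.975)]
-0.15 [np.float64(0.942), np.float64(0.961), np.float64(0.977), np.float64(0.976), np.float64(0.973)]
0 [np.float64(0.948), np.float64(0.968), np.float64(0.981), np.float64(0.971), np.float64(0.961)]
0.15 [np.float64(0.934), np.float64(0.958), np.float64(0.973), np.float64(0.962), np.float64(0.951)]
0.3 [np.float64(0.906), np.float64(0.934), np.float64(0.951), np.float64(0.947), np.float64(0.941)]
[ 0.5913 -0.0836  0.0924]
-0.3 [np.float64(0.731), np.float64(0.761), np.float64(0.787), np.float64(0.774), np.float64(0.738)]
-0.15 [np.float64(0.714), np.float64(0.77), np.float64(0.778), np.float64(0.808), np.float64(0.756)]
0 [np.float64(0.705), np.float64(0.725), np.float64(0.767), np.float64(0.8), np.float64(0.786)]
0.15 [np.float64(0.704), np.float64(0.716), np.float64(0.757), np.float64(0.808), np.float64(0.804)]
0.3 [np.float64(0.697), np.float64(0.729), np.float64(0.742), np.float64(0.809), np.float64(0.811)]
[ 0.599  -0.0813  0.0885]
```

```bash
python3 -m creep '[[0,0,-0.06,0,0.5],[0,0,0,0,0.5],[0,0,0,0,0.5]]' && python3 -c "
from workcell import bot
print(bot.finish_job())"
```

```text
time: 20.8
tool_pos: [0.5908, -0.0834, 0.0964]
tcp_rot: [2.841, 1.341, 0.0]
wrist_force: [0.3, -0.3, -0.6]
width: 0.648
grip_force: 107.1
the job is handed in; nothing more can be done
None
```

The job is handed in at 20.8 s: I turned the cam to about 1.44 rad (within the tight range), unscrewed the cap about 67° until it came free, and left it gripped and level about 2 cm above the jar's mouth, with the jar still standing in the V; no verdict came back.

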